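# Fit the guard bar and hold the key switch of the dough roller

## Task

Lay the yellow guard bar, black grip uppermost, across the dough roller so that it lies down in the notch of both end cheeks and sticks out about equally at both ends; set it down rather than dropping it, and let go of it. Then take the yellow key from the wooden stand, push it fully home in the brass key cylinder, working it past the sticky pins, and only then turn it a quarter turn clockwise (seen from above) to its stop. The switch springs back, so finish while still gripping the key and holding it turned; leave the other two keys and everything else on the bench where they are.

Things in the scene. Friction and masses are not known exactly. Their poses are not given: they have to be found in the camera images.
- roller: Fixed white dough roller. Origin: table level midway between its end cheeks; y along the rollers, z up. Base 150 (x) by 360 (y -245 to 115) by 15. Cheeks at y = -100 and 100, 16 thick, 110 long, tops 95 high; each has a notch at x = 0, open upwards, 26 wide, upper edges bevelled, floor 79 high. Roller tops 65 high. Grey key switch housing at y = -190: 90 by 90, top 90 high.
- bar: Loose yellow guard bar, 250 (x) by 18 (y) by 18 high, with a black grip on its middle, 70 by 18, top 38 above the underside; 200 to 400 g. Origin: centre of underside, x along the bar, z up. Starts lying on the table, grip up. Seated: origin 79 high at the roller's x = y = 0, bar x along roller y (either way round).
- key: Loose YELLOW-headed key, 40 g, upright in one of the stand's three slots. Origin: centre of the blade's bottom tip; z up, y along the blade's width. Blade 14 (y) by 5 (x) by 28 long, tip rounded, same either way round; shoulder disc 20 diameter, z 28 to 36; head 28 (y) by 10 (x), z 36 to 74: grip it along x.
- keyhole (a point): Mouth centre of the slot in the brass cylinder, 90 above the table; turns with it; z up, y along the slot. Slot 15.6 (y) by 6.6 (x), 2.5 bevel, 30 deep; at rest along the roller's y. Sticky sprung pins jut 3 in from +x (11 down) and -x (20 down): each takes some 25 N of straight push, 10 N if the key is rocked 3 degrees about z as it goes. Home: shoulder on the face, key origin 28 down.
- cylinder (a joint): Turn of the brass key cylinder in rad: 0 at rest, growing clockwise seen from above, hard stop at 1.571. Springs back to 0 when let go (0.03 N m at 0, 0.12 N m at the stop). The key has about 0.12 rad of play in the slot, so the key must turn a little further than the cylinder.
- stand: Fixed wooden key stand, 60 (x) by 160 (y) by 34 high; origin at table level under its centre. Three slots of the keyhole's size at y = -50, 0 and 50, long side along y, 31 deep; the keys' shoulders rest on its top, so key origins start 6 above the table.
- key_blue: Same kind of key with a BLUE head, standing in the stand: leave it. Origin at the blade's tip.
- key_red: Same kind of key with a RED head, standing in the stand: leave it. Origin at the blade's tip.
- jam: Jam jar, 66 diameter by 90 high, loose bystander; origin under its centre.
- cutter: Steel biscuit cutter ring, 70 diameter by 30 high, loose bystander; origin under its centre.
- nozzle: Steel piping nozzle, cone 34 diameter by 45 high, loose bystander; origin under its centre.
- biscuit0: Biscuit, 56 diameter by 13 high, loose bystander; origin under its centre.
- biscuit1: Biscuit, 56 diameter by 13 high, loose bystander; origin under its centre.

How it is judged:
By the outcome, as a careful person would: the job done as asked, in the order asked, and still so for the second after the job is handed in, while the arm keeps its last pose, push and grip.
It also fails if it takes over 72 s, if anything falls off the work surface, if the arm or the gripper's body presses on something with over 40 N, if the wrist force passes 120 N, or if a joint passes its speed limit or range.

## Robot

A 6-joint arm with a two-finger parallel gripper is mounted at the origin on the work surface. World frame = base frame: x ahead of the robot, y to its left, z up, the work surface at z = 0. Lengths are in m, angles in rad, forces in N, time in s.
With the tool pointing down it reaches from about 0.35 to 0.975 m from the base axis. Payload 4.9 kg.
Tool frame: the origin (TCP) lies midway between the tips of the shut fingers; the grasp point (between the pads) lies 19 mm behind it; z points along the fingers, y is the line along which they close (so a half turn about z gives the same grasp; the last joint's range is limited). The gripper opens to 85 mm and grips with 20 to 120 N. Pads are 22 mm wide; open, the fingers measure 114 mm over their backs; the gripper's body (76 mm by 85 mm) begins 54 mm behind the grasp point. The pads swing forward as they close: fully open they stand 13 mm farther back than shut.
Start: joints at [1.018, 0.053, 1.613, -0, 1.476, -0.119], TCP at [0.263, 0.567, 0.231] pointing down, gripper open.
Joint ranges: [-3.01, 3.01], [-1.01, 2.22], [0.06, 2.58], [-1.02, 4.17], [0.09, 2.62], [-3.14, 3.14]. Speed limits (rad/s): [2.57, 2.57, 3.14, 3.14, 3.14, 3.14].

## Interface

Orientations are given as a unit quaternion [w, x, y, z].
In Python, from plant import state, grab_frame, job_done, cut_out, place_of gives the robot as it stands.
- The arm moves only by the tool jog_arm, never from a script. Its argument "motion" is text: rows parted by semicolons, each of 7 numbers parted by spaces: the opening in per cent of the stroke, from 0 (shut) to 100 (fully open), then the shift along the tool's x, y, z as a fraction of full scale, then the turn, a rotation vector about the tool's x, y, z as a fraction of full scale. A call has exactly 5 rows; each row is the pose to reach, as a shift and turn from the pose commanded when the call began, along the tool's axes at that moment; what a row does not reach only later rows make up. Full scale, the value 1, is 50 cm for a shift and 1.5 rad for a turn. A row lasts 1/8 s, in which the tool goes at most 62.5 mm and 10.7 degrees, less where a joint would pass 70% of its speed; a pose out of reach is approached as far as the arm can. A call with a number of a shift or a turn outside -1 to 1 is refused whole. A call with a gripper value outside its range is refused whole. The fingers move at their own pace and stop on an object; the grip force is fixed at half the most. Time passes only in rows, so rows that repeat a pose let the fingers close, or fill a call up. It gives the time, the measured TCP pose, the force, the opening and the grip force at its end, in the units of the state.
- state(): the state, without advancing time (a new reading comes with each control period).
- grab_frame(name): name is "side" or "top" or "wrist"; returns a dict with "color" (420x560x3 uint8, red, green, blue), "range_z" (420x560 float32, m along the optical axis (not along the pixel's ray), 0 where there is no reading), "intrinsics" (3x3 intrinsics, pixels), "world_from_camera" (4x4, takes a point from camera to world coordinates). Camera axes: x right, y up, looking along -z (the intrinsics and any distortion apply to the point x, -y, -z); pixel columns grow to the right and rows downward; lengths in m; the calibration is good to about 2 mm. The wrist camera is an equidistant fisheye: a pixel r from the principal point sees the ray r / f radians off the axis. A picture is of the moment at which its call begins.
- job_done(): hands the job in; it is judged then, once.
Trained networks look in the newest picture that a camera, given by its name, has taken for a name from the list of things; names that differ only in an ending like _2 or _b are one class to them, and where a whole thing is asked for, a point or a joint stands for the part that bears it (a point fixed in the world has none). Each returns a list of dicts, best first, with "p" (0 to 1); they miss things now and then, are a little off and sometimes report something else, mostly with a low value. They report only what shows in the picture. A call takes as long as a camera call.
- cut_out(camera, thing): "pixels" (420x560 bool, what is visible of it).
- place_of(camera, thing): "at" ([x, y, z] in m, in world coordinates, good to about 4 mm: a listed point, or the origin of a listed thing).
The state is a dict: "time": time; "joint_pos": joint angles; "joint_vel": joint speeds; "joint_efforts": joint torques, N m; "tool_pos": TCP position; "tool_rot": TCP orientation; "contact_force": force on the tool from outside, world axes, zero at the start; "ft_torque": the same for the moment, N m; "gripper_width": opening from 0.0 (shut) to 1.0 (fully open); "grasp_force": force on a finger pad.
Only numpy, scipy, OpenCV 4.12 (cv2) and the standard library are available. Lean on these libraries where they do the work, as an engineer would, in place of code of your own. Each camera call takes 0.05 s, during which the arm holds its last target. There are 200 camera calls.

## Working session

There is one attempt and no reset: what is moved stays moved. The work goes in short steps, Python scripts to look and compute and a tool call to move; the robot and the scene stay as the last step left them, time stands still between calls to the robot, and variables do not carry over. Pictures are saved under pics/ and viewed, at most 10 in all, crops included, and the job is handed in when it is done.

Besides the shell and the picture viewer there is one more tool, called after ">>>" as name(argument=value, ...), one argument or row to a line, values as JSON. jog_arm: Moves the arm, as the interface text tells. Shift numbers are shares of 50 cm and turn numbers shares of 1.5 rad, none past 1 either way. Its arguments: {"type":"object","properties":{"motion":{"type":"string"}},"required":["motion"]}

```bash
mkdir -p pics; ls
python3 - <<'E'
from plant import *
import cv2,numpy as np
s=state();print(s['tool_pos'],s['tool_rot'],s['time'])
for c in('top','side'):
    f=grab_frame(c);cv2.imwrite(f'pics/{c}0.png',f['color'][:,:,::-1]);np.savez(f'{c}0.npz',**f)
    print(c,f['world_from_camera'].round(3).tolist(),f['intrinsics'].round(1).tolist())
    for t in['roller','bar','key','keyhole','stand','key_blue','key_red','jam','cutter','nozzle','biscuit0']:
        print(t,[(round(float(d['p']),2),np.round(d['at'],4).tolist()) for d in place_of(c,t)[:2]])
print(state()['time'])
E
```

```text
pics
[0.26236496 0.56658231 0.2300651 ] [-3.40317965e-04  2.15195660e-01  9.76570419e-01 -9.63841323e-04] 0.0
top [[-0.014, 0.988, -0.152, 0.384], [-1.0, -0.017, -0.014, -0.031], [-0.017, 0.152, 0.988, 1.078], [0.0, 0.0, 0.0, 1.0]] [[434.7, 0.0, 281.8], [0.0, 434.7, 203.2], [0.0, 0.0, 1.0]]
roller [(0.62, [0.5402, 0.0473, 0.0898]), (0.6, [0.5839, 0.2284, 0.0003])]
bar [(0.69, [0.5277, -0.1387, 0.0022])]
key [(0.63, [0.4988, -0.341, 0.0066])]
keyhole [(0.59, [0.5413, 0.0468, 0.0897])]
stand [(0.57, [0.4957, -0.3386, -0.0023])]
key_blue [(0.47, [0.4911, -0.2858, 0.0065])]
key_red [(0.59, [0.4914, -0.39, 0.0026]), (0.19, [0.7425, -0.1213, -0.0005])]
jam [(0.96, [0.7431, -0.1169, -0.002])]
cutter [(0.81, [0.388, 0.3106, 0.0005])]
nozzle [(0.67, [0.7033, -0.2026, 0.0023]), (0.51, [0.5409, 0.0484, 0.0898])]
biscuit0 [(0.85, [0.3456, 0.2154, -0.0025]), (0.66, [0.3791, 0.0857, 0.0034])]
side [[0.728, 0.534, -0.43, 0.165], [-0.685, 0.551, -0.477, -0.444], [-0.017, 0.642, 0.767, 0.768], [0.0, 0.0, 0.0, 1.0]] [[383.3, 0.0, 277.3], [0.0, 383.3, 205.5], [0.0, 0.0, 1.0]]
roller [(0.62, [0.5849, 0.2273, -0.0014]), (0.56, [0.5397, 0.0456, 0.0906])]
bar [(0.2, [0.3868, 0.3069, -0.0008])]
key [(0.52, [0.4954, -0.3366, 0.0094])]
keyhole [(0.6, [0.4953, -0.3332, -0.0021]), (0.57, [0.5374, 0.0447, 0.0904])]
stand [(0.79, [0.4978, -0.3326, -0.0039]), (0.65, [0.3493, 0.2086, 0.0006])]
key_blue [(0.73, [0.4968, -0.2898, 0.0077])]
key_red []
jam [(0.72, [0.7393, -0.1161, -0.0029])]
cutter [(0.84, [0.3877, 0.3084, 0.0001])]
nozzle [(0.48, [0.7018, -0.2038, 0.0043])]
biscuit0 [(0.8, [0.3786, 0.0906, 0.0011]), (0.55, [0.3485, 0.2084, 0.0012])]
1.2
```

View pics/top0.png

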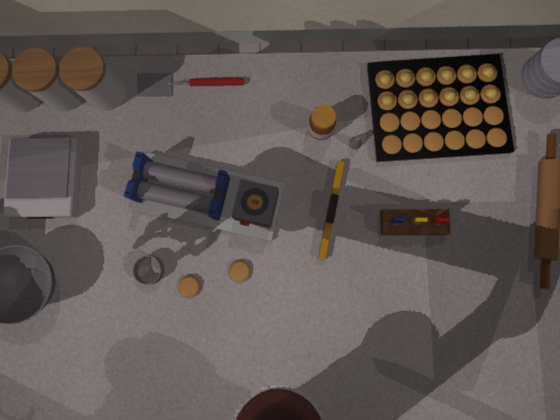

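View pics/side0.png

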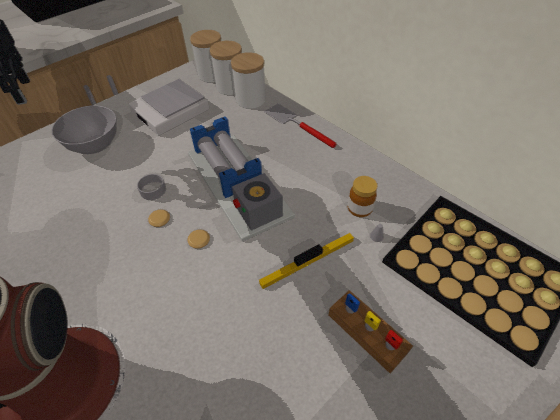

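```bash
cat > h.py <<'E'
import numpy as np,cv2
from scipy.spatial.transform import Rotation as R
def cloud(f):
    K,T,z=f['intrinsics'],f['world_from_camera'],f['range_z']
    v,u=np.mgrid[:z.shape[0],:z.shape[1]]
    p=np.stack([(u-K[0,2])/K[0,0]*z,-(v-K[1,2])/K[1,1]*z,-z],-1)
    return p@T[:3,:3].T+T[:3,3]
def rect(xy):
    (c,(w,h),a)=cv2.minAreaRect((xy*1000).astype(np.float32))
    if w<h: w,h,a=h,w,a+90
    return np.round(c,1),round(w,1),round(h,1),round((a+90)%180-90,1)   # mm, long axis angle
def rot(q): return R.from_quat(np.roll(q,-1))
E
python3 - <<'E'
from h import *
for c in('top','side'):
    f=dict(np.load(f'{c}0.npz'));P=cloud(f);z=P[...,2]
    hsv=cv2.cvtColor(f['color'],cv2.COLOR_RGB2HSV).astype(int);H,S,V=hsv[...,0],hsv[...,1],hsv[...,2]
    near=lambda x,y,r:(np.hypot(P[...,0]-x,P[...,1]-y)<r)&(f['range_z']>0)
    def rep(n,m):
        xy=P[m][:,:2]
        if len(xy)<5: print(c,n,len(xy));return
        print(c,n,m.sum(),'rect',rect(xy),'mean',(xy.mean(0)*1e3).round(1),'zmed',np.median(z[m]).round(4),'pca',end=' ')
        w,v=np.linalg.eigh(np.cov(xy.T));print(np.degrees(np.arctan(v[1,1]/v[0,1])).round(2))
    rep('table',near(.45,-.1,.05)&(z<.05)&(S<40))
    bm=near(.53,-.14,.16)&(z>.010)
    rep('bar',bm); rep('bartop',bm&(z<.022)&(z>.014)); rep('grip',bm&(z>.030))
    blue=near(.584,.228,.15)&(H>100)&(H<125)&(S>100)
    u=np.array([.243,.970]);d=(P[...,:2]-[.584,.228])@u
    for s in(-1,1): rep('cheek%d'%s,blue&(z>.089)&(d*s>.05))
    rep('house',near(.54,.047,.08)&(z>.085)&(z<.097)&(d<-.12))
    rep('brass',near(.54,.047,.03)&(z>.08)&(H>10)&(H<32)&(S>80))
    st=near(.497,-.336,.11)
    rep('standtop',st&(z>.028)&(z<.039))
    rep('heads',st&(z>.06))
    rep('yel',st&(z>.07)&(H>20)&(H<35)&(S>100))
    rep('blu',st&(z>.07)&(H>100)&(H<125)&(S>100))
    rep('red',st&(z>.07)&((H<8)|(H>172))&(S>100))
E
```

```text
top table 978 rect (array([449.7, -99.9]), 99.0, 96.8, -1.2) mean [449.8 -93.8] zmed 0.0003 pca 42.82
top bar 1834 rect (array([ 530.2, -135.6]), 310.6, 219.9, -73.1) mean [ 524.6 -128.7] zmed 0.0318 pca 81.32
top bartop 736 rect (array([ 524. , -115.2]), 267.4, 219.8, -73.0) mean [ 534.  -100.5] zmed 0.0175 pca -20.98
top grip 950 rect (array([ 521.8, -139.1]), 319.1, 89.9, 86.0) mean [ 518.7 -151.7] zmed 0.0386 pca 81.56
top cheek-1 218 rect (array([562.2, 134.1]), 109.3, 16.2, -13.3) mean [560.9 133.5] zmed 0.0954 pca -13.91
top cheek1 237 rect (array([609.1, 327.8]), 110.0, 16.6, -13.1) mean [608.9 326.9] zmed 0.0958 pca -13.01
top house 1480 rect (array([540.8,  47.3]), 90.7, 90.5, 76.1) mean [540.   47.1] zmed 0.0909 pca -52.56
top brass 176 rect (array([540. ,  46.2]), 34.8, 33.6, -89.7) mean [540.   46.5] zmed 0.09 pca 85.28
top standtop 1417 rect (array([ 495.5, -336.7]), 161.1, 60.7, 89.0) mean [ 495.3 -334. ] zmed 0.034 pca 88.92
top heads 206 rect (array([ 495.2, -336.4]), 128.1, 11.0, 89.2) mean [ 494.2 -335. ] zmed 0.0782 pca 89.18
top yel 53 rect (array([ 495.8, -336.3
[... 952 characters left out ...]
.9]), 93.0, 91.1, 76.1) mean [538.5  41.7] zmed 0.091 pca 77.25
side brass 125 rect (array([541.1,  44.8]), 36.1, 34.5, 42.7) mean [540.7  45.3] zmed 0.0899 pca -87.96
side standtop 1881 rect (array([ 495.5, -339.2]), 160.4, 62.5, 88.7) mean [ 489.3 -345.4] zmed 0.0348 pca -89.86
side heads 422 rect (array([ 494.9, -339.5]), 127.4, 11.4, 89.1) mean [ 492.9 -343.1] zmed 0.0783 pca 89.01
side yel 102 rect (array([ 494.5, -339.8]), 26.3, 10.3, 87.5) mean [ 493.5 -340.1] zmed 0.0797 pca 88.8
side blu 85 rect (array([ 495. , -289.8]), 27.3, 9.2, 89.3) mean [ 494.2 -290.2] zmed 0.0796 pca 89.35
side red 113 rect (array([ 494.3, -389.1]), 27.6, 10.5, 87.0) mean [ 492.8 -389.4] zmed 0.0799 pca 89.54
```

Run:
```python
from h import *
for c in('top','side'):
    f=dict(np.load(f'{c}0.npz'));P=cloud(f);z=P[...,2]
    x,y=P[...,0],P[...,1]
    # mask by y-band around bar axis
    m=(abs(y+.139+(x-.528)*-.19)<.045)&(abs(x-.528)<.14)&(f['range_z']>0)
    for n,k in(('bar',m&(z>.012)),('top',m&(z>.014)&(z<.022)),('grip',m&(z>.033))):
        xy=P[k][:,:2];w,v=np.linalg.eigh(np.cov(xy.T))
        print(c,n,k.sum(),rect(xy),np.degrees(np.arctan(v[1,1]/v[0,1])).round(2),np.median(z[k]))
s=None
from plant import state
s=state();M=rot(s['tool_rot']).as_matrix();print(M.round(4).tolist(),s['tool_pos'],s['joint_pos'])
```

```text
top bar 664 (array([ 531.9, -136.9]), 243.1, 18.2, -13.0) -12.15 0.01972345275603271
top top 417 (array([ 531.9, -137. ]), 243.2, 18.2, -12.9) -12.16 0.01831976138959379
top grip 213 (array([ 530.2, -136.7]), 70.2, 17.9, -12.6) -12.84 0.03831831978988531
side bar 850 (array([ 528.5, -139.5]), 246.9, 19.5, -12.8) -12.23 0.019530283513043756
side top 517 (array([ 528.5, -139.5]), 246.9, 19.5, -12.8) -12.14 0.018467469587089003
side grip 231 (array([ 529.4, -140.1]), 69.2, 18.1, -13.6) -13.52 0.038248319324737934
[[-0.9074, 0.4203, -0.0], [0.4203, 0.9074, -0.0], [0.0, -0.0, -1.0]] [0.26269498 0.56710238 0.2312897 ] [ 1.01799211e+00  5.27333655e-02  1.61288858e+00  1.35304332e-05
  1.47598318e+00 -1.18987636e-01]
```

```bash
cat > go.py <<'E'
# usage: go.py "x y z a" ["x y z a" ...] (mm, deg): fractions from the commanded pose, which becomes the first target
import sys,json,numpy as np,os
c=json.load(open('cmd.json')) if os.path.exists('cmd.json') else [263,567,231,155.1]
for i,t in enumerate(sys.argv[1:]):
    t=list(map(float,t.split()));a=np.radians(c[3]);d=np.array(t[:3])-c[:3]
    x=d@[np.cos(a),np.sin(a),0];y=d@[np.sin(a),-np.cos(a),0]
    print('x %.4f y %.4f z %.4f turn %.4f'%(x/500,y/500,-d[2]/500,-np.radians(t[3]-c[3])/1.5))
    c=t
json.dump(c,open('cmd.json','w'))
E
python3 go.py "400 200 200 167.1" "529.8 -138.4 100 167.1" "529.8 -138.4 12 167.1"
```

```text
x -0.5576 y -0.5504 z 0.0620 turn -0.1396
x -0.4041 y -0.6018 z 0.2000 turn -0.0000
x 0.0000 y 0.0000 z 0.1760 turn -0.0000
```

```bash
rm cmd.json; python3 go.py "352 332 215 167.1" "441 97 190 167.1" "529.8 -138.4 80 167.1" "529.8 -138.4 12 167.1"
```

```text
x -0.3593 y -0.3514 z 0.0320 turn -0.1396
x -0.2784 y -0.4184 z 0.0500 turn -0.0000
x -0.2782 y -0.4193 z 0.2200 turn -0.0000
x 0.0000 y 0.0000 z 0.1360 turn -0.0000
```

>>> jog_arm(
  motion="100 -0.3593 -0.3514 0.032 0 0 -0.1396;100 -0.3593 -0.3514 0.032 0 0 -0.1396;100 -0.3593 -0.3514 0.032 0 0 -0.1396;100 -0.3593 -0.3514 0.032 0 0 -0.1396;100 -0.3593 -0.3514 0.032 0 0 -0.1396",
)

```text
time: 1.82
tool_pos: [0.3529, 0.3291, 0.215]
tool_rot: [0.0, 0.115, 0.993, -0.0]
contact_force: [-0.2, 0.2, 0.3]
gripper_width: 0.995
grasp_force: 0.0
```

>>> jog_arm(
  motion="100 -0.2784 -0.4184 0.05 0 0 0;100 -0.2784 -0.4184 0.05 0 0 0;100 -0.2784 -0.4184 0.05 0 0 0;100 -0.2784 -0.4184 0.05 0 0 0;100 -0.2784 -0.4184 0.05 0 0 0",
)

```text
time: 2.45
tool_pos: [0.4419, 0.0947, 0.1901]
tool_rot: [-0.0, 0.115, 0.993, -0.0]
contact_force: [-0.2, 1.2, -0.7]
gripper_width: 1.0
grasp_force: 0.0
```

>>> jog_arm(
  motion="100 -0.2782 -0.4193 0.22 0 0 0;100 -0.2782 -0.4193 0.22 0 0 0;100 -0.2782 -0.4193 0.22 0 0 0;100 -0.2782 -0.4193 0.22 0 0 0;100 -0.2782 -0.4193 0.22 0 0 0",
)

```text
time: 3.08
tool_pos: [0.5306, -0.1387, 0.0787]
tool_rot: [-0.001, 0.112, 0.994, 0.0]
contact_force: [-0.1, 0.9, 0.4]
gripper_width: 0.998
grasp_force: 0.0
```

>>> jog_arm(
  motion="100 0 0 0.08 0 0 0;100 0 0 0.1360 0 0 0;100 0 0 0.1360 0 0 0;40 0 0 0.1360 0 0 0;0 0 0 0.1360 0 0 0",
)

```text
time: 3.7
tool_pos: [0.5316, -0.1382, 0.0143]
tool_rot: [0.002, 0.112, 0.994, -0.0]
contact_force: [-0.0, -0.3, 0.2]
gripper_width: 0.604
grasp_force: 0.0
```

>>> jog_arm(
  motion="0 0 0 0 0 0 0;0 0 0 0 0 0 0;0 0 0 0 0 0 0;0 0 0 0 0 0 0;0 0 0 0 0 0 0",
)

```text
time: 4.32
tool_pos: [0.5307, -0.1383, 0.0134]
tool_rot: [0.001, 0.112, 0.994, -0.0]
contact_force: [-0.9, 1.6, 6.3]
gripper_width: 0.201
grasp_force: 60.1
```

```bash
python3 go.py "529.8 -138.4 160 167.1" "560 60 190 120" "585 230 190 76.2" "585 230 125 76.2"; python3 -c "
from plant import state
s=state();print(s['gripper_width'],s['grasp_force'],s['tool_pos'],s['contact_force'])"
```

```text
x 0.0000 y 0.0000 z -0.2960 turn -0.0000
x 0.0297 y 0.4003 z -0.0600 turn 0.5480
x 0.2694 y 0.2133 z -0.0000 turn 0.5096
x 0.0000 y 0.0000 z 0.1300 turn -0.0000
0.20096342869731945 60.12726531364024 [ 0.53073514 -0.13831859  0.01337346] [-0.88169754  1.6497325   6.32384505]
```

>>> jog_arm(
  motion="0 0 0 -0.06 0 0 0;0 0 0 -0.14 0 0 0;0 0 0 -0.22 0 0 0;0 0 0 -0.2960 0 0 0;0 0 0 -0.2960 0 0 0",
)

```text
time: 4.95
tool_pos: [0.5315, -0.1389, 0.1628]
tool_rot: [0.003, 0.112, 0.994, -0.001]
contact_force: [0.7, -0.6, -4.0]
gripper_width: 0.196
grasp_force: 59.4
```

>>> jog_arm(
  motion="0 0.006 0.08 -0.012 0 0 0.11;0 0.012 0.16 -0.024 0 0 0.22;0 0.018 0.24 -0.036 0 0 0.33;0 0.024 0.32 -0.048 0 0 0.44;0 0.0297 0.4003 -0.06 0 0 0.548",
)

```text
time: 5.58
tool_pos: [0.5583, 0.0615, 0.1863]
tool_rot: [-0.002, 0.502, 0.865, -0.001]
contact_force: [0.5, -0.7, -3.9]
gripper_width: 0.2
grasp_force: 59.6
```

>>> jog_arm(
  motion="0 0.06 0.05 0 0 0 0.11;0 0.12 0.10 0 0 0 0.22;0 0.18 0.15 0 0 0 0.33;0 0.24 0.19 0 0 0 0.44;0 0.2694 0.2133 0 0 0 0.5096",
)

```text
time: 6.2
tool_pos: [0.583, 0.2316, 0.1856]
tool_rot: [-0.001, 0.787, 0.616, -0.003]
contact_force: [0.4, -0.0, -4.2]
gripper_width: 0.194
grasp_force: 59.6
```

Run:
```python
from h import *
from plant import *
s=state();print(s['time'],s['tool_pos'],np.degrees(2*np.arctan2(s['tool_rot'][2],s['tool_rot'][1])),s['contact_force'],s['ft_torque'])
for c in('top','side'):
    f=grab_frame(c);P=cloud(f);z=P[...,2];np.savez(f'{c}1.npz',**f)
    m=cut_out(c,'bar');print(c,len(m) and m[0]['p'])
    u=np.array([np.cos(np.radians(76.2)),np.sin(np.radians(76.2))])
    d=P[...,:2]-[.585,.230];al=d@u;ac=d@[u[1],-u[0]]
    hsv=cv2.cvtColor(f['color'],cv2.COLOR_RGB2HSV).astype(int)
    k=(abs(al)<.16)&(abs(ac)<.03)&(z>.15)&(z<.21)&(hsv[...,0]>18)&(hsv[...,0]<36)&(hsv[...,1]>90)&(f['range_z']>0)
    xy=np.stack([al,ac],-1)[k]
    print(c,k.sum(),rect(xy) if k.sum()>5 else '', 'z',np.percentile(z[k],[5,25,50,75,95]).round(4),'al',al[k].min(),al[k].max())
    t=k&(z>np.percentile(z[k],90)-.006)
    for lo,hi in((-.13,-.06),(.06,.13)):
        q=t&(al>lo)&(al<hi);print(lo,q.sum(),'ac',ac[q].min(),ac[q].max(),'z',np.median(z[q]))
    cv2.imwrite(f'pics/{c}1.png',f['color'][:,:,::-1])
```

```text
6.2 [0.5829609  0.2315644  0.18555787] 76.119864527254 [ 0.35763643 -0.00570802 -4.17626696] [-0.03673844  0.02689981 -0.00333451]
top 0.71
top 411 (array([ 2.1, -1.6]), 248.9, 18.3, 0.2) z [0.1881 0.1898 0.191  0.1922 0.1938] al -0.12231444560962797 0.12658173660178862
-0.13 253 ac -0.010969047559080734 0.007413618700063599 z 0.19106343452770458
0.06 32 ac -0.010162733988404437 -0.003659143115116093 z 0.19053542725851763
side 0.96
side 361 (array([ 0.5, -3.6]), 251.8, 20.7, -0.6) z [0.1775 0.1859 0.1903 0.1914 0.1924] al -0.12538406764306528 0.12644122691124077
-0.13 154 ac -0.010207445113743012 0.007465761943824592 z 0.19086411207638987
0.06 46 ac -0.009884084755565358 0.0055743856269328115 z 0.19094809989164546
```

```bash
echo '[585,230,190,76.2]'>cmd.json; python3 go.py "586.5 229.6 107 76.2" "586.5 229.6 95 76.2" "586.5 229.6 93 76.2"
```

```text
x -0.0001 y 0.0031 z 0.1660 turn -0.0000
x 0.0000 y 0.0000 z 0.0240 turn -0.0000
x 0.0000 y 0.0000 z 0.0040 turn -0.0000
```

>>> jog_arm(
  motion="0 0 0.0031 0.06 0 0 0;0 0 0.0031 0.12 0 0 0;0 0 0.0031 0.15 0 0 0;0 0 0.0031 0.166 0 0 0;0 0 0.0031 0.166 0 0 0",
)

```text
time: 7.02
tool_pos: [0.5864, 0.2297, 0.1072]
tool_rot: [-0.0, 0.787, 0.617, -0.0]
contact_force: [0.4, 0.4, -3.4]
gripper_width: 0.193
grasp_force: 59.6
```

>>> jog_arm(
  motion="0 0 0 0.006 0 0 0;0 0 0 0.012 0 0 0;0 0 0 0.018 0 0 0;0 0 0 0.024 0 0 0;0 0 0 0.024 0 0 0",
)

```text
time: 7.65
tool_pos: [0.5861, 0.2299, 0.0948]
tool_rot: [-0.0, 0.787, 0.617, -0.0]
contact_force: [-0.2, 0.7, -4.7]
gripper_width: 0.199
grasp_force: 59.6
```

>>> jog_arm(
  motion="0 0 0 0.002 0 0 0;0 0 0 0.004 0 0 0;0 0 0 0.006 0 0 0;0 0 0 0.007 0 0 0;0 0 0 0.007 0 0 0",
)

```text
time: 8.28
tool_pos: [0.5865, 0.23, 0.0924]
tool_rot: [0.0, 0.787, 0.617, 0.0]
contact_force: [-1.7, 0.5, 1.4]
gripper_width: 0.196
grasp_force: 60.2
```

>>> jog_arm(
  motion="0 0 0 0.0006 0 0 0;25 0 0 0.0006 0 0 0;35 0 0 0.0006 0 0 0;60 0 0 0.0006 0 0 0;60 0 0 0.0006 0 0 0",
)

```text
time: 8.9
tool_pos: [0.5865, 0.23, 0.0915]
tool_rot: [0.0, 0.787, 0.617, 0.0]
contact_force: [0.2, -0.4, -0.2]
gripper_width: 0.602
grasp_force: 0.0
```

>>> jog_arm(
  motion="60 0 0 -0.02 0 0 0;60 0 0 -0.1 0 0 0;60 0 0 -0.2 0 0 0;60 0 0 -0.25 0 0 0;60 0 0 -0.25 0 0 0",
)

```text
time: 9.52
tool_pos: [0.5881, 0.2304, 0.2206]
tool_rot: [0.001, 0.787, 0.617, 0.003]
contact_force: [-0.3, 0.6, 0.1]
gripper_width: 0.597
grasp_force: 0.0
```

```bash
python3 - <<'E'
from h import *
from plant import *
s=state();print(s['time'],s['tool_pos'],s['contact_force'],s['gripper_width'])
for c in('top','side'):
    f=grab_frame(c);P=cloud(f);z=P[...,2]
    u=np.array([np.cos(np.radians(76.2)),np.sin(np.radians(76.2))])
    d=P[...,:2]-[.585,.230];al=d@u;ac=d@[u[1],-u[0]]
    hsv=cv2.cvtColor(f['color'],cv2.COLOR_RGB2HSV).astype(int)
    k=(abs(al)<.16)&(abs(ac)<.03)&(z>.07)&(z<.12)&(hsv[...,0]>18)&(hsv[...,0]<36)&(hsv[...,1]>90)&(f['range_z']>0)
    print(c,k.sum(),rect(np.stack([al,ac],-1)[k]),al[k].min(),al[k].max())
    for lo,hi in((-.13,-.05),(.05,.13)):
        q=k&(al>lo)&(al<hi)&(z>.09);print(lo,q.sum(),'ac',ac[q].min(),ac[q].max(),'z',np.median(z[q]))
    if c=='side':cv2.imwrite('pics/side2.png',cv2.resize(f['color'][90:250,160:320,::-1],(640,640))[:600])
E
echo '[586.5,229.6,216.2,76.2]'>cmd.json
python3 go.py "556 -40 216.2 82" "525 -300 160 89" "495 -338 100 89"
```

```text
9.525 [0.58814756 0.23044973 0.22061076] [-0.34944313  0.62068082  0.13226538] 0.5969419293405555
top 359 (array([2. , 2.2]), 249.4, 18.6, -0.1) -0.12267422431285971 0.12669783708392132
-0.13 251 ac -0.007030087913013608 0.011471888543212074 z 0.09781036092009043
0.05 21 ac -0.006556550052280424 0.0024077979963066615 z 0.09792651771423866
side 450 (array([-1.5,  2.2]), 251.3, 18.6, -0.1) -0.12715899752326987 0.1241063882650083
-0.13 171 ac -0.006778145764245837 0.011640413298201082 z 0.09705546359463302
0.05 109 ac -0.006685668792832639 0.011420415748492561 z 0.09721659782859693
x -0.5382 y 0.0694 z -0.0000 turn -0.0675
x -0.5236 y 0.0110 z 0.1124 turn -0.0814
x -0.0770 y -0.0587 z 0.1200 turn -0.0000
```

View pics/side2.png

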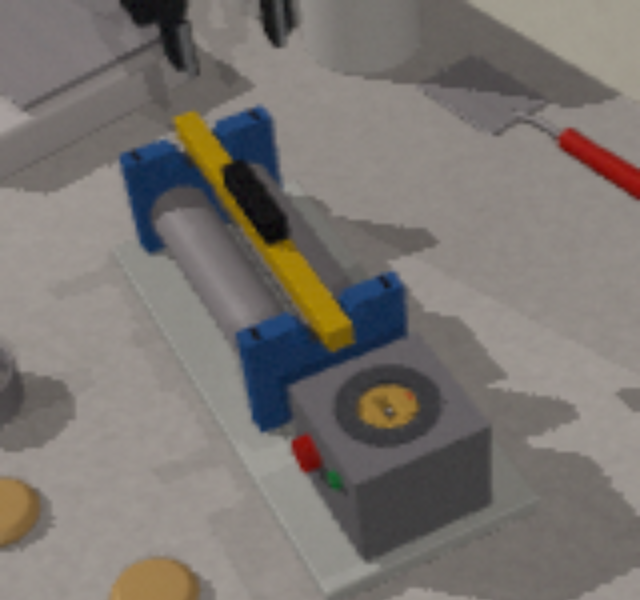

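>>> jog_arm(
  motion="40 -0.5382 0.0694 0 0 0 -0.0675;40 -0.5382 0.0694 0 0 0 -0.0675;40 -0.5382 0.0694 0 0 0 -0.0675;40 -0.5382 0.0694 0 0 0 -0.0675;40 -0.5382 0.0694 0 0 0 -0.0675",
)

```text
time: 10.25
tool_pos: [0.5544, -0.0425, 0.2138]
tool_rot: [-0.002, 0.756, 0.655, -0.001]
contact_force: [0.2, 0.5, -0.3]
gripper_width: 0.402
grasp_force: 0.0
```

>>> jog_arm(
  motion="40 -0.5236 0.011 0.1124 0 0 -0.0814;40 -0.5236 0.011 0.1124 0 0 -0.0814;40 -0.5236 0.011 0.1124 0 0 -0.0814;40 -0.5236 0.011 0.1124 0 0 -0.0814;40 -0.5236 0.011 0.1124 0 0 -0.0814",
)

```text
time: 10.88
tool_pos: [0.5229, -0.3016, 0.1564]
tool_rot: [-0.003, 0.714, 0.7, -0.001]
contact_force: [0.2, 0.5, -1.3]
gripper_width: 0.401
grasp_force: 0.0
```

>>> jog_arm(
  motion="40 -0.077 -0.0587 0.06 0 0 0;40 -0.077 -0.0587 0.12 0 0 0;40 -0.077 -0.0587 0.12 0 0 0;40 -0.077 -0.0587 0.12 0 0 0;40 -0.077 -0.0587 0.12 0 0 0",
)

```text
time: 11.5
tool_pos: [0.4966, -0.3378, 0.1021]
tool_rot: [0.001, 0.713, 0.702, 0.0]
contact_force: [-0.7, 0.4, -0.1]
gripper_width: 0.401
grasp_force: 0.0
```

```bash
python3 - <<'E'
from h import *
from plant import *
s=state();print(s['time'],s['tool_pos'],s['gripper_width'],np.degrees(2*np.arctan2(s['tool_rot'][2],s['tool_rot'][1])))
f=grab_frame('wrist');np.savez('w3.npz',**f);cv2.imwrite('pics/w3.png',f['color'][:,:,::-1])
for t in('key','stand'):print(t,[(d['p'],np.round(d['at'],4)) for d in place_of('wrist',t)[:2]])
T=f['world_from_camera'];K=f['intrinsics'];z=f['range_z']
m=cut_out('wrist','key')
v,u=np.mgrid[:420,:560];dx,dy=u-K[0,2],v-K[1,2];r=np.hypot(dx,dy)+1e-9;th=r/K[0,0]
k=z*np.tan(th)/r
P=np.stack([dx*k,-dy*k,-z],-1)@T[:3,:3].T+T[:3,3]
q=m[0]['pixels']&(z>0);print(m[0]['p'],q.sum());top=q&(P[...,2]>.075)
print(rect(P[top][:,:2]),np.median(P[top][:,2]))
st=(abs(P[...,2]-.034)<.004)&(z>0);print('stand',rect(P[st][:,:2]))
print(T.round(3))
E
python3 go.py "495 -338 43 89"
```

```text
11.5 [ 0.49664487 -0.33775779  0.10207051] 0.4009246823765992 89.11794249961206
key [(0.94, array([ 0.4909, -0.3387,  0.009 ]))]
stand [(0.8, array([ 0.4956, -0.3395,  0.0012])), (0.4, array([ 0.489 , -0.3898,  0.0074]))]
0.67 1305
(array([ 494.1, -337.8]), 27.4, 10.1, 89.5) 0.07921592202245173
stand (array([ 657.4, -453. ]), 537.2, 346.1, -71.8)
[[ 1.     0.017  0.002  0.497]
 [-0.016  0.96   0.28  -0.267]
 [ 0.003 -0.28   0.96   0.244]
 [ 0.     0.     0.     1.   ]]
x 0.0000 y 0.0000 z 0.1140 turn -0.0000
```

View pics/w3.png

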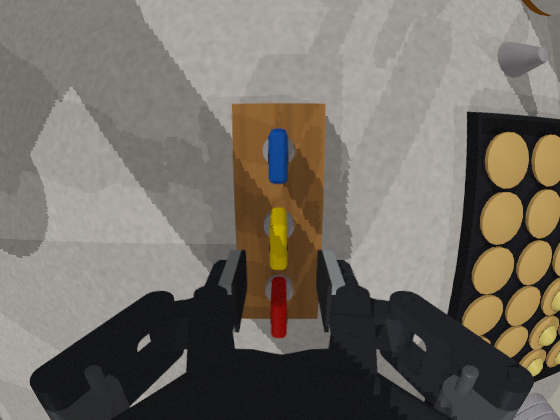

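>>> jog_arm(
  motion="40 0 0 0.06 0 0 0;40 0 0 0.114 0 0 0;40 0 0 0.114 0 0 0;20 0 0 0.114 0 0 0;0 0 0 0.114 0 0 0",
)

```text
time: 12.32
tool_pos: [0.4959, -0.3385, 0.0451]
tool_rot: [0.001, 0.713, 0.701, -0.0]
contact_force: [-3.1, 0.8, 3.4]
gripper_width: 0.107
grasp_force: 58.9
```

>>> jog_arm(
  motion="0 0 0 0 0 0 0;0 0 0 0 0 0 0;0 0 0 0 0 0 0;0 0 0 0 0 0 0;0 0 0 0 0 0 0",
)

```text
time: 12.95
tool_pos: [0.4959, -0.3385, 0.0451]
tool_rot: [0.001, 0.713, 0.701, -0.0]
contact_force: [-3.9, 1.4, 5.2]
gripper_width: 0.105
grasp_force: 59.3
```

```bash
python3 go.py "495 -338 120 89" "517 -160 160 80" "540.3 45.5 160 76.2" "540.3 45.5 150 76.2"; python3 -c "
from plant import state
s=state();print(s['gripper_width'],s['grasp_force'],s['tool_pos'],s['contact_force'],s['ft_torque'])"
```

```text
x 0.0000 y 0.0000 z -0.1540 turn -0.0000
x 0.3567 y 0.0378 z -0.0800 turn 0.1047
x 0.4128 y -0.0255 z -0.0000 turn 0.0442
x 0.0000 y 0.0000 z 0.0200 turn -0.0000
0.10486194272151342 59.328269362449646 [ 0.49585975 -0.33849246  0.04505057] [-3.88040593  1.39508353  5.15510335] [ 0.15252211  0.57518049 -0.00584634]
```

>>> jog_arm(
  motion="0 0 0 -0.02 0 0 0;0 0 0 -0.05 0 0 0;0 0 0 -0.09 0 0 0;0 0 0 -0.154 0 0 0;0 0 0 -0.154 0 0 0",
)

```text
time: 13.58
tool_pos: [0.4976, -0.3394, 0.1252]
tool_rot: [0.004, 0.713, 0.701, 0.0]
contact_force: [0.3, -0.8, -1.3]
gripper_width: 0.112
grasp_force: 58.5
```

>>> jog_arm(
  motion="0 0.08 0.01 -0.02 0 0 0.02;0 0.16 0.02 -0.04 0 0 0.04;0 0.24 0.03 -0.06 0 0 0.06;0 0.3 0.035 -0.07 0 0 0.09;0 0.3567 0.0378 -0.08 0 0 0.1047",
)

```text
time: 14.2
tool_pos: [0.5169, -0.1582, 0.1599]
tool_rot: [-0.0, 0.766, 0.643, -0.0]
contact_force: [0.3, 0.6, -0.6]
gripper_width: 0.106
grasp_force: 58.5
```

>>> jog_arm(
  motion="0 0.1 -0.006 0 0 0 0.01;0 0.2 -0.012 0 0 0 0.02;0 0.3 -0.02 0 0 0 0.03;0 0.37 -0.024 0 0 0 0.04;0 0.4128 -0.0255 0 0 0 0.0442",
)

```text
time: 14.82
tool_pos: [0.5398, 0.0477, 0.1596]
tool_rot: [-0.001, 0.786, 0.618, -0.0]
contact_force: [-0.6, -0.5, 0.2]
gripper_width: 0.109
grasp_force: 58.5
```

>>> jog_arm(
  motion="0 0 0 0.01 0 0 0;0 0 0 0.02 0 0 0;0 0 0 0.02 0 0 0;0 0 0 0.02 0 0 0;0 0 0 0.02 0 0 0",
)

```text
time: 15.45
tool_pos: [0.5405, 0.0453, 0.1505]
tool_rot: [0.0, 0.787, 0.617, 0.0]
contact_force: [0.1, -0.5, 0.2]
gripper_width: 0.107
grasp_force: 58.5
```

Run:
```python
from h import *
from plant import *
s=state();tp=s['tool_pos'];print(s['time'],tp,s['gripper_width'],np.degrees(2*np.arctan2(s['tool_rot'][2],s['tool_rot'][1])),s['contact_force'])
a=np.radians(76.2);u=np.array([np.cos(a),np.sin(a)])
out=[]
for c in('top','side'):
    f=grab_frame(c);P=cloud(f);z=P[...,2];np.savez(f'{c}4.npz',**f)
    d=P[...,:2]-[.5403,.0455];al=d@u;ac=d@[u[1],-u[0]]
    hsv=cv2.cvtColor(f['color'],cv2.COLOR_RGB2HSV).astype(int)
    yel=(hsv[...,0]>18)&(hsv[...,0]<36)&(hsv[...,1]>90)
    k=(abs(al)<.03)&(abs(ac)<.03)&(z>.1)&(f['range_z']>0)&yel
    p=place_of(c,'key');m=cut_out(c,'key')
    print(c,k.sum(),'key',[(round(float(d['p']),2),np.round(d['at'],4)) for d in p[:2]], 'hole',[(round(float(d['p']),2),np.round(d['at'],4)) for d in place_of(c,'keyhole')[:2]])
    if k.sum(): print('al',al[k].min(),al[k].max(),'ac',ac[k].min(),ac[k].max(),'z',z[k].min(),z[k].max())
    K=f['intrinsics'];T=f['world_from_camera'];q=np.linalg.inv(T)@[*tp,1];uu=int(K[0,2]-K[0,0]*q[0]/q[2]);vv=int(K[1,2]+K[1,1]*q[1]/q[2]);print(uu,vv)
    out.append(cv2.resize(f['color'][vv-35:vv+40,uu-35:uu+40,::-1],(400,400),interpolation=cv2.INTER_CUBIC))
cv2.imwrite('pics/ins4.png',np.hstack(out))
```

```text
15.45 [0.54051502 0.04533779 0.15052397] 0.10695722300622004 76.20882493394586 [ 0.09483451 -0.52733655  0.15439933]
top 1 key [] hole [(0.54, array([0.5403, 0.0476, 0.0875]))]
al 0.024808934626302466 0.024808934626302466 ac -0.027354443867173724 -0.027354443867173724 z 0.32574875980941986 0.32574875980941986
252 197
side 85 key [(0.6, array([0.5422, 0.0497, 0.1102]))] hole [(0.43, array([0.538 , 0.0472, 0.0932]))]
al -0.01606685664613591 0.007829231851913952 ac -0.01667275588830876 0.006335378009326036 z 0.14978810796292008 0.20749070864408115
254 173
```

View pics/ins4.png

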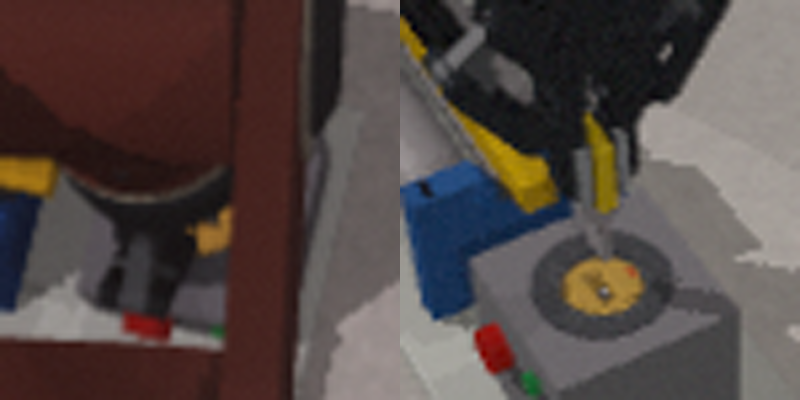

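>>> jog_arm(
  motion="0 0 0 0.02 0 0 0;0 0 0 0.035 0 0 0;0 0 0 0.042 0 0 0;0 0 0 0.048 0 0 0;0 0 0 0.052 0 0 0",
)

```text
time: 16.48
tool_pos: [0.5404, 0.0458, 0.1242]
tool_rot: [-0.0, 0.787, 0.617, -0.0]
contact_force: [-0.3, 0.6, -0.6]
gripper_width: 0.107
grasp_force: 58.5
```

>>> jog_arm(
  motion="0 0 0 0.004 0 0 0.04;0 0 0 0.009 0 0 -0.04;0 0 0 0.014 0 0 0.04;0 0 0 0.019 0 0 -0.04;0 0 0 0.024 0 0 0.04",
)

```text
time: 17.1
tool_pos: [0.5399, 0.0463, 0.1138]
tool_rot: [-0.001, 0.806, 0.593, -0.0]
contact_force: [-4.2, 1.7, 6.2]
gripper_width: 0.106
grasp_force: 59.5
```

>>> jog_arm(
  motion="0 0 0 0.005 0 0 -0.08;0 0 0 0.010 0 0 0;0 0 0 0.015 0 0 -0.08;0 0 0 0.020 0 0 0;0 0 0 0.025 0 0 -0.08",
)

```text
time: 17.73
tool_pos: [0.5409, 0.0461, 0.1016]
tool_rot: [-0.0, 0.767, 0.642, 0.001]
contact_force: [-4.6, 2.2, 8.5]
gripper_width: 0.107
grasp_force: 59.8
```

>>> jog_arm(
  motion="0 0 0 0.003 0 0 0.08;0 0 0 0.006 0 0 0;0 0 0 0.009 0 0 0.08;0 0 0 0.012 0 0 0;0 0 0 0.012 0 0 0.04",
)

```text
time: 18.35
tool_pos: [0.5414, 0.0461, 0.1008]
tool_rot: [-0.0, 0.787, 0.617, -0.0]
contact_force: [-17.7, 1.7, 32.2]
gripper_width: 0.108
grasp_force: 63.2
```

Run:
```python
from h import *
from plant import *
s=state();tp=s['tool_pos'];print(s['time'],tp,s['gripper_width'],np.degrees(2*np.arctan2(s['tool_rot'][2],s['tool_rot'][1])),s['contact_force'],s['ft_torque'])
f=grab_frame('side');P=cloud(f);z=P[...,2]
hsv=cv2.cvtColor(f['color'],cv2.COLOR_RGB2HSV).astype(int)
yel=(hsv[...,0]>18)&(hsv[...,0]<36)&(hsv[...,1]>90)
k=(np.hypot(P[...,0]-.5403,P[...,1]-.0455)<.03)&(z>.094)&(f['range_z']>0)&yel
print(k.sum(),np.percentile(z[k],[0,5,50,95,100]))
print([(d['p'],d['at']) for d in place_of('side','key')])
c=f['color'][130:205,219:294,::-1]
cv2.imwrite('pics/home5.png',cv2.resize(c,(560,560),interpolation=cv2.INTER_CUBIC))
```

```text
18.35 [0.5414262  0.0460646  0.10080383] 0.10839783811592474 76.22782921210901 [-17.70518351   1.73714514  32.15317347] [ 2.06907594e-01  3.15934380e+00 -6.18939074e-04]
79 [0.09403489 0.10294462 0.13137455 0.15756046 0.18631775]
[]
```

View pics/home5.png

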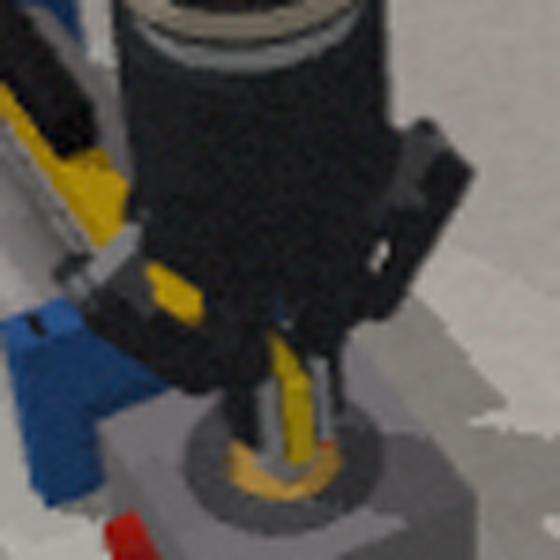

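>>> jog_arm(
  motion="0 0 0 -0.003 0 0 0;0 0 0 -0.006 0 0 0;0 0 0 -0.008 0 0 0;0 0 0 -0.008 0 0 0.03;0 0 0 -0.008 0 0 0",
)

```text
time: 19.08
tool_pos: [0.5411, 0.046, 0.101]
tool_rot: [0.0, 0.786, 0.618, 0.0]
contact_force: [-6.9, 2.1, 13.4]
gripper_width: 0.107
grasp_force: 60.5
```

>>> jog_arm(
  motion="0 0 0 0 0 0 0.1;0 0 0 0 0 0 0.2;0 0 0 0 0 0 0.3;0 0 0 0 0 0 0.4;0 0 0 0 0 0 0.5",
)

```text
time: 19.7
tool_pos: [0.5411, 0.0455, 0.1009]
tool_rot: [0.001, 0.959, 0.284, 0.0]
contact_force: [-6.9, -0.9, 13.7]
gripper_width: 0.107
grasp_force: 60.7
```

```bash
python3 -c "
from plant import state
import numpy as np
s=state();print(s['tool_pos'],np.degrees(2*np.arctan2(s['tool_rot'][2],s['tool_rot'][1])),s['contact_force'],s['ft_torque'],s['joint_pos'])"
```

```text
[0.54105321 0.04554347 0.1009436 ] 33.032073913028825 [-6.93685605 -0.85851432 13.70686739] [-0.2038187   1.28262699  0.04519898] [-5.26553502e-02 -2.46508856e-02  1.91750909e+00 -9.18496584e-04
  1.24814143e+00  9.41913512e-01]
```

>>> jog_arm(
  motion="0 0 0 0 0 0 0.11;0 0 0 0 0 0 0.22;0 0 0 0 0 0 0.33;0 0 0 0 0 0 0.44;0 0 0 0 0 0 0.53",
)

```text
time: 20.32
tool_pos: [0.5406, 0.0454, 0.1009]
tool_rot: [0.001, 0.994, -0.109, -0.0]
contact_force: [-8.5, -1.5, 14.7]
gripper_width: 0.112
grasp_force: 60.9
```

>>> jog_arm(
  motion="0 0 0 0 0 0 0.02;0 0 0 0 0 0 0.04;0 0 0 0 0 0 0.06;0 0 0 0 0 0 0.08;0 0 0 0 0 0 0.08",
)

```text
time: 20.95
tool_pos: [0.5405, 0.0456, 0.101]
tool_rot: [0.0, 0.986, -0.166, -0.0]
contact_force: [-8.3, -0.2, 14.7]
gripper_width: 0.106
grasp_force: 60.9
```

```bash
python3 -c "
from plant import state
import numpy as np
s=state();print(s['tool_pos'],np.degrees(2*np.arctan2(s['tool_rot'][2],s['tool_rot'][1])),s['contact_force'],s['ft_torque'])"
```

```text
[0.54054124 0.04564565 0.10095093] -19.1197527493815 [-8.32452123 -0.19435789 14.73546999] [-0.11293469  1.65282328  0.15789435]
```

>>> jog_arm(
  motion="0 0 0 0 0 0 0.01;0 0 0 0 0 0 0.02;0 0 0 0 0 0 0.03;0 0 0 0 0 0 0.04;0 0 0 0 0 0 0.04",
)

```text
time: 21.58
tool_pos: [0.5405, 0.0459, 0.101]
tool_rot: [0.0, 0.981, -0.195, -0.0]
contact_force: [-7.2, 0.8, 14.3]
gripper_width: 0.107
grasp_force: 60.9
```

```bash
python3 -c "
from plant import state
import numpy as np
s=state();print(s['tool_pos'],np.degrees(2*np.arctan2(s['tool_rot'][2],s['tool_rot'][1])),s['contact_force'],s['ft_torque'])"
```

```text
[0.54052751 0.04585597 0.10097185] -22.531232689172295 [-7.1939945   0.76676272 14.28055313] [0.04238079 1.66187747 0.21434003]
```

>>> jog_arm(
  motion="0 0 0 0 0 0 0.01;0 0 0 0 0 0 0.02;0 0 0 0 0 0 0.03;0 0 0 0 0 0 0.04;0 0 0 0 0 0 0.04",
)

```text
time: 22.2
tool_pos: [0.5405, 0.0459, 0.1009]
tool_rot: [0.0, 0.975, -0.224, -0.001]
contact_force: [-8.0, -0.1, 14.6]
gripper_width: 0.111
grasp_force: 61.2
```

Run:
```python
from h import *
from plant import *
s=state();print(s['tool_pos'],np.degrees(2*np.arctan2(s['tool_rot'][2],s['tool_rot'][1])),s['contact_force'],s['ft_torque'])
f=grab_frame('side');cv2.imwrite('pics/turn6.png',cv2.resize(f['color'][100:220,190:310,::-1],(600,600),interpolation=cv2.INTER_CUBIC))
```

```text
[0.54045253 0.04590112 0.10093777] -25.908496007028624 [-7.96766021 -0.08742433 14.63892982] [0.05347284 1.73157182 0.48071935]
```

View pics/turn6.png

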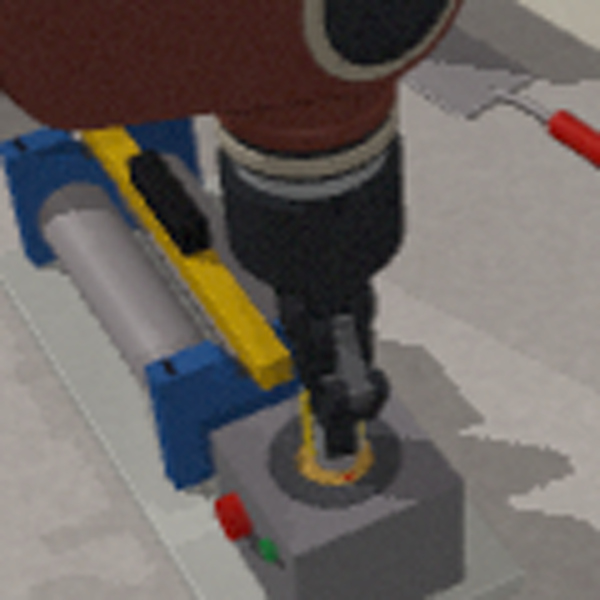

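```bash
python3 -c "
from plant import *
print(job_done())"
```

```text
the job is handed in; nothing more can be done
None
```

I handed the job in at about 22 s: the bar lies released in both notches, and the yellow key is fully home and held a quarter turn clockwise at its stop. The stop shows as wrist torque jumping to 0.48 N m.

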